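# Release the coffee machine's locked capsule drawer with the service pin

## Task

The used-capsule drawer of the coffee machine is locked by a spring catch hidden inside. Take the orange service pin from its hole in the machine's top, put it down the little slot beside it, gently feel along the slot for the opening of the catch without forcing the pin against the solid plate or the catch, and press the catch down until the drawer springs out. Then put the pin back upright in its own hole and pull the drawer out to its stop for emptying, leaving the things around the machine where they are.

Things in the scene. Friction and masses are not known exactly. Their poses are not given: they have to be found in the camera images.
- machine: Red and black capsule coffee machine, fixed, 242 mm deep (x), 172 mm wide (y), flat steel top 190 mm above the worktop. Origin on the worktop 11 mm before its middle; x to its back, y to its left, z up; the red drawer front with bar handle faces -x. Its spout head ends 85 mm in front of the origin. A wire cup rail 15 mm high rings the top's rear half (x over 20 mm); the rest of the top is clear.
- slot (a point): Centre of the black-framed service slot, level with the machine's top. Opening in the 5 mm steel top: 9 mm along the machine's x, 29 mm along its y. Hidden 16 mm below the top lies a solid plate 4 mm thick with one opening, 12 mm (x) by 8 mm (y), for the pin; its middle lies anywhere from 10.5 mm right to 10.5 mm left (machine's y) of the slot's centre and can only be felt.
- slot_left (a point): Left (machine's +y) end of the service slot, level with the machine's top. Under the hidden plate's opening is the sprung pad of the catch, wider than the slot: its face lies 21 to 34 mm below the top, different each time. It gives way from about 3.5 N, 0.55 N a mm, plus some rubbing; the drawer is let go after about 6 mm and the pad meets its solid stop at 7.5 mm.
- slot_right (a point): Right (machine's -y) end of the service slot, level with the machine's top. In the slot the pin must not bear on the plate, the pad's stop or any part of the machine with more than 20 N.
- pin_hole (a point): Centre of the round hole where the pin is kept, at the level of the machine's top, 56 mm to the right (machine's -y) of the slot's centre. The hole is 10 mm across, through the 5 mm top, with hollow space beneath.
- service_pin: Service pin, 60 g: a round steel rod 6 mm thick, flat end, below an orange grip. Origin on its axis at the grip's underside; z up along the rod to the grip. The grip is a disc 23 mm across and 3 mm high, then a square block 16 by 16 mm (sides along the pin's x and y) from 3 to 41 mm above the origin. At the start it stands in its hole, the disc resting on the machine's top.
- pin_tip (a point): Tip of the pin's rod, 52 mm below the pin's origin.
- drawer (a joint): How far the used-capsule drawer is out, in m: 0 shut (with 0.5 mm of play), 0.060 at its stop; it slides towards the machine's -x. When the catch lets go, a spring pushes it out by about 20 mm; from there it stays where it is left and takes about 2 to 4 N to pull.
- drawer_handle (a point): Middle of the drawer's bar handle: a round steel bar 10 mm thick and 84 mm long along the machine's y, 40 mm above the worktop; 36 mm free behind it to the drawer's front, when shut 158 mm in front of the machine's origin. It moves with the drawer.
- mug: Mug with yellow stripes standing to the left of the machine, 86 mm across, 101 mm high, a bystander. Origin at the middle of its underside.
- tea_tin: Round tea tin with a red lid standing to the right of the machine, 110 mm across, 150 mm high, a bystander. Origin at the middle of its underside.
- honey: Honey jar with a grey lid standing to the right of the machine, 71 mm across, 110 mm high, a bystander. Origin at the middle of its underside.

How it is judged:
By the outcome, as a careful person would: the job done as asked, in the order asked, and still so for the second after the job is handed in, with the robot touching nothing.
It also fails if it takes over 64 s, if anything falls off the work surface, if the arm or the gripper's body presses on something with over 40 N, if the wrist force passes 120 N, or if a joint passes its speed limit or range.

## Robot

A 7-joint arm with a two-finger parallel gripper is mounted at the origin on a cart in front of the work surface, level with it; the furniture and walls round the work are solid. World frame = base frame: x ahead of the robot, y to its left, z up, the work surface at z = 0. Lengths are in m, angles in degrees, forces in N, time in s.
With the tool pointing down it reaches from about 0.4 to 0.85 m from the base axis. Payload 10.4 kg.
Tool frame: the origin (TCP) lies at the very end of the fingers, on their centre line; the grasp point (between the pads) lies 19 mm behind it; z points along the fingers, y is the line along which they close (so a half turn about z gives the same grasp; the last joint's range is limited). The gripper opens to 87 mm and grips with 3 to 60 N. Pads are 19 mm wide; open, the fingers measure 117 mm over their backs; the gripper's body (75 mm by 190 mm) begins 51 mm behind the grasp point.
Start: joints at [63.335, 19.034, -3.707, 83.658, 1.238, 77.344, -5.071], TCP at [0.268, -0.565, 0.223] pointing down, gripper open.
Joint ranges: [-148.97, 148.97], [-28.65, 121.19], [-84.17, 76.75], [9.2, 138.47], [-72.65, 252.65], [3.7, 117.97], [-149.18, 149.18]. Speed limits (degrees/s): [127.2, 127.2, 159.86, 159.86, 180, 180, 180].

## Interface

Orientations are given as [roll, pitch, yaw] about the fixed x, y, z axes, in that order (R = Rz(yaw) Ry(pitch) Rx(roll)).
In Python, from workcell import bot gives the robot as it stands. The module is installed in compiled form; this text tells all that it offers.
- The arm moves only by the tool step_arm, never from a script. Its argument "rows" is text: rows parted by semicolons, each of 5 numbers parted by spaces: the opening in per cent of the stroke, from 0 (shut) to 100 (fully open), then the shift along the world's x, y, z in mm, then the turn about the world's z in degrees. A call has 1 to 8 rows; each row is the pose to reach, as a shift and turn from the pose commanded when the call began; what a row does not reach only later rows make up. A row lasts 1/12 s, in which the tool goes at most 41.7 mm and 7.16 degrees, less where a joint would pass 70% of its speed; a pose out of reach is approached as far as the arm can. A call with a gripper value outside its range is refused whole. The fingers move at their own pace and stop on an object; "newtons" is the grip in N (left out, the last holds). Time passes only in rows, so rows that repeat a pose let the fingers close. It gives the time, the measured TCP pose, the force, the opening and the grip force at its end, in the units of the state.
- bot.sense(): the state, without advancing time (a new reading comes with each control period).
- bot.get_image(name): name is "side" or "top"; returns the picture (480x640x3 uint8, blue, green, red); there is no depth.
- bot.camera_model(name): a dict with "fx", "fy", "cx", "cy" (pixels), "pose" (4x4, takes a point from camera to world coordinates). Camera axes: x right, y down, z forward; pixel columns grow to the right and rows downward; lengths in m; the calibration is good to about 2 mm. A picture is of the moment at which its call begins. camera_model takes no time and is no camera call.
- bot.hand_in(): hands the job in; it is judged then, once.
The state is a dict: "clock": time; "joint_positions": joint angles; "joint_velocities": joint speeds; "tau": joint torques, N m; "tool_pos": TCP position; "ee_rot": TCP orientation; "ft_force": force on the tool from outside, world axes, zero at the start; "ft_torque": the same for the moment, N m; "opening": finger opening in m; "finger_force": force on a finger pad.
Only numpy, scipy, OpenCV 4.12 (cv2) and the standard library are available. Lean on these libraries where they do the work, as an engineer would, in place of code of your own. Each camera call takes 0.05 s, during which the arm holds its last target. There are 200 camera calls.

## Working session

There is one attempt and no reset: what is moved stays moved. The work goes in short steps, Python scripts to look and compute and a tool call to move; the robot and the scene stay as the last step left them, time stands still between calls to the robot, and variables do not carry over. Pictures are saved under pics/ and viewed, at most 10 in all, crops included, and the job is handed in when it is done.

Besides the shell and the picture viewer there is one more tool, called after "Request:" as name(argument=value, ...) on one line, values as JSON. step_arm: Moves the arm, as the interface text tells. Its arguments: {"type":"object","properties":{"rows":{"type":"string"},"newtons":{"type":"number"}},"required":["rows"]}

```bash
mkdir -p pics; python3 - <<'E'
from workcell import bot
import cv2,numpy as np
s=bot.sense();print(s)
for n in("side","top"):
    cv2.imwrite(f"pics/{n}0.png",bot.get_image(n));m=bot.camera_model(n);print(n,m["fx"],m["fy"],m["cx"],m["cy"],np.round(m["pose"],4).tolist())
E
```

```text
{'clock': 0.0, 'joint_positions': array([63.33394481, 19.07114519, -3.70723466, 83.70485506,  1.23780438,
       77.34169466, -5.07136885]), 'joint_velocities': array([-0.01111858, -0.03119439,  0.02059699, -0.08384439,  0.00959257,
        0.06066621, -0.0337346 ]), 'tau': array([ 4.58281211e-04, -6.23251104e+01,  2.50791782e-02, -3.89909470e+01,
       -6.12492976e-02,  3.96516651e-02,  1.36311942e-04]), 'tool_pos': array([ 0.26763883, -0.56438765,  0.22177256]), 'ee_rot': array([-1.79922249e+02,  3.67783838e-03,  2.53718981e+01]), 'ft_force': array([-0.18655581,  0.63757755, -0.94301234]), 'ft_torque': array([ 0.03911912, -0.00607725, -0.00202866]), 'finger_force': 0.0, 'opening': 0.08694779462000028}
side 497.68318064780664 497.68318064780664 312.99862404656784 241.72069014900597 [[-0.9968, -0.0254, 0.0752, 0.5929], [-0.0789, 0.4252, -0.9016, 0.7764], [-0.009, -0.9047, -0.4259, 0.5028], [0.0, 0.0, 0.0, 1.0]]
top 464.07681299597266 464.07681299597266 317.83970943776757 249.0355391450945 [[-0.1364, -0.9705, 0.1986, 0.4728], [-0.9907, 0.1338, -0.0265, 0.0154], [-0.0009, -0.2004, -0.9797, 0.9518], [0.0, 0.0, 0.0, 1.0]]
```

View pics/side0.png

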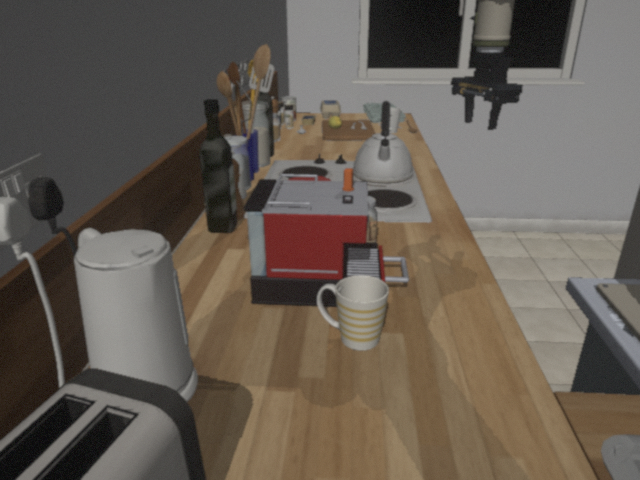

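View pics/top0.png

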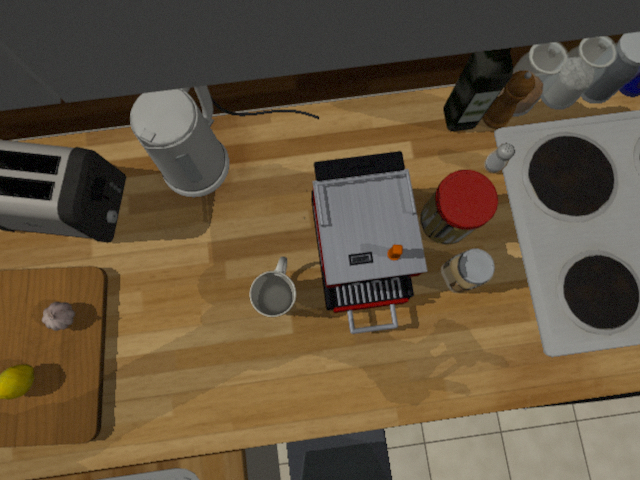

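```bash
python3 - <<'E'
import cv2
a=cv2.imread("pics/top0.png")[230:340,310:430]
b=cv2.imread("pics/side0.png")[160:220,320:390]
a=cv2.resize(a,(600,550),interpolation=cv2.INTER_CUBIC)   # x5
cv2.imwrite("pics/c1.png",a)
cv2.imwrite("pics/c2.png",cv2.resize(b,(700,600),interpolation=cv2.INTER_CUBIC)) # x10
E
```

```text
(no output)
```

View pics/c1.png

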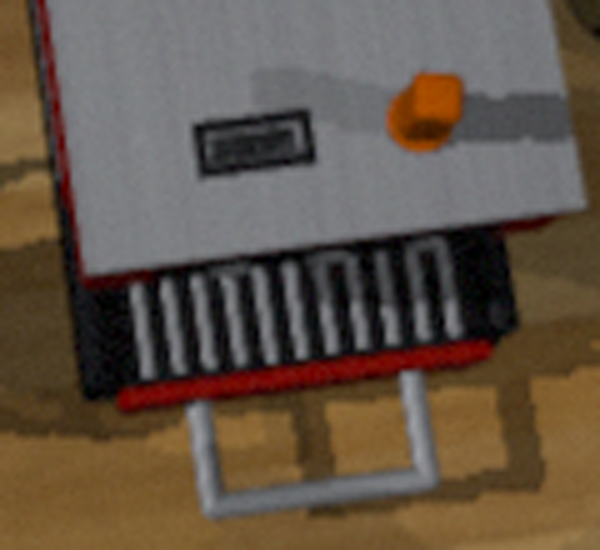

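View pics/c2.png

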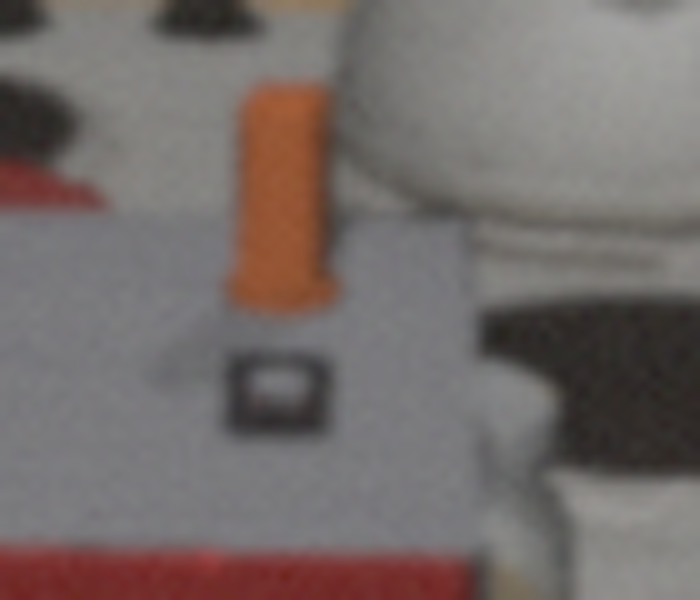

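```bash
cat > h.py <<'E'
from workcell import bot
import numpy as np
def ray(n,u,v,z):
    m=bot.camera_model(n);T=m["pose"];d=T[:3,:3]@[(u-m["cx"])/m["fx"],(v-m["cy"])/m["fy"],1]
    return T[:3,3]+d*(z-T[2,3])/d[2]
def tc(X,Y,z): return ray("top",310+(X+.5)/5-.5,230+(Y+.5)/5-.5,z)
def sc(X,Y,z): return ray("side",320+(X+.5)/10-.5,160+(Y+.5)/10-.5,z)
E
python3 - <<'E'
from h import *
np.set_printoptions(precision=4,suppress=True)
P=dict(slot=tc(254,143,.19),slot_s=sc(278,394,.19),pintop=tc(439,97,.231),disc=tc(422,116,.1915),disc_s=sc(285,290,.192),pintop_s=sc(287,92,.231),
 fl=tc(85,275,.19),fr=tc(585,210,.19),hl=tc(212,505,.043),hr=tc(432,478,.043))
for k,v in P.items(): print(k,v)
f=lambda a,b: np.degrees(np.arctan2(*(P[a]-P[b])[[1,0]]))
print("dir y:",f("fl","fr"),f("hl","hr"),f("slot","disc"),f("slot","pintop"),np.linalg.norm(P["fl"]-P["fr"]),np.linalg.norm(P["slot"]-P["pintop"]*[1,1,0]-[0,0,.19]),np.linalg.norm(P["hl"]-P["hr"]))
E
```

```text
slot [ 0.6021 -0.0734  0.19  ]
slot_s [ 0.6006 -0.0699  0.19  ]
pintop [ 0.6018 -0.129   0.231 ]
disc [ 0.6032 -0.1301  0.1915]
disc_s [ 0.6002 -0.1211  0.192 ]
pintop_s [ 0.6006 -0.1203  0.231 ]
fl [ 0.566  -0.0113  0.19  ]
fr [ 0.5648 -0.1786  0.19  ]
hl [ 0.4889 -0.0525  0.043 ]
hr [ 0.4875 -0.1383  0.043 ]
dir y: 89.59254145400033 89.04098634885852 91.15016432815085 89.6705153040364 0.16734430609487305 0.05560625036317101 0.08584073080605242
```

Request:
step_arm(rows="50 0 0 40 0;50 20 25 77 -3;50 45 55 77 -6;50 70 90 77 -10;50 95 125 77 -14;50 120 157 77 -18;50 145 190 77 -22;50 167 218 77 -25.4")

```text
clock: 0.77
tool_pos: [0.4357, -0.3445, 0.2995]
ee_rot: [-180.0, 0.0, -0.2]
ft_force: [0.7, 0.4, -0.2]
opening: 0.0461
finger_force: 0.0
```

Request:
step_arm(rows="50 23 31 0 0;50 47 62 0 0;50 71 93 0 0;50 95 124 0 0;50 119 155 0 0;50 143 186 0 0;50 167 219 0 0;50 167 219 0 0")

```text
clock: 1.43
tool_pos: [0.6048, -0.1182, 0.2984]
ee_rot: [-179.7, 0.0, 0.6]
ft_force: [1.1, 0.7, -0.9]
opening: 0.0437
finger_force: 0.0
```

```bash
python3 - <<'E'
from h import *
import cv2
s=bot.sense();print(s["clock"],s["tool_pos"],s["ee_rot"],s["ft_force"])
a=bot.get_image("side");b=bot.get_image("top")
cv2.imwrite("pics/m1.png",np.hstack([cv2.resize(a[70:260,290:420],(390,570)),cv2.resize(b[200:300,310:445],(405,300))[:570] if 0 else cv2.copyMakeBorder(cv2.resize(b[200:300,310:445],(405,300)),0,270,0,0,0)]))
E
```

```text
1.4333 [ 0.60481073 -0.11824608  0.29840899] [-1.79718109e+02  8.01958276e-03  5.83403792e-01] [ 1.05409349  0.70595986 -0.8657295 ]
```

View pics/m1.png

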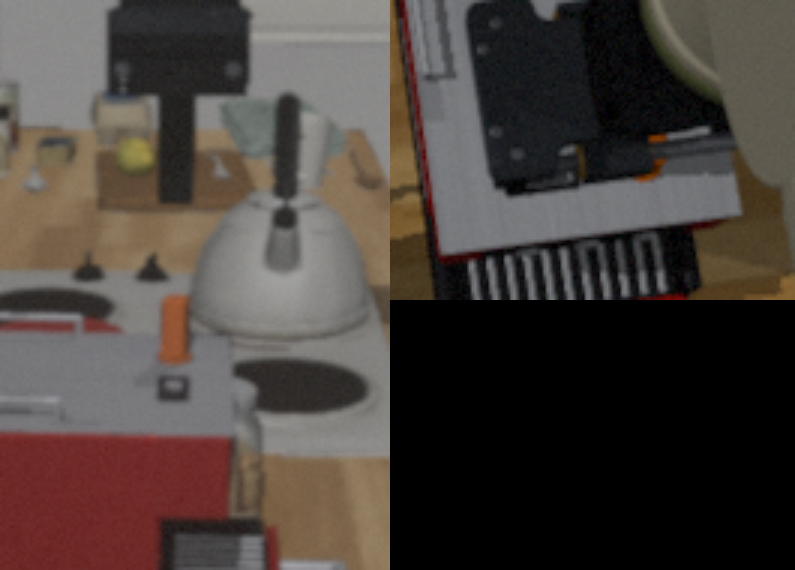

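Request:
step_arm(rows="50 0 0 0 0;50 0 0 0 0;50 0 0 0 0")

```text
clock: 1.78
tool_pos: [0.6013, -0.1293, 0.2997]
ee_rot: [180.0, 0.0, -0.2]
ft_force: [-0.7, 0.0, 0.3]
opening: 0.0441
finger_force: 0.0
```

Request:
step_arm(rows="50 0 0 -30 0;50 0 0 -60 0;50 0 0 -85 0;50 0 0 -98 0;50 0 0 -98 0;50 0 0 -98 0", newtons=10)

```text
clock: 2.28
tool_pos: [0.6018, -0.1283, 0.2022]
ee_rot: [180.0, -0.0, -0.1]
ft_force: [-1.1, 0.5, 0.6]
opening: 0.0435
finger_force: 0.0
```

Request:
step_arm(rows="0 0 0 0 0;0 0 0 0 0;0 0 0 0 0;0 0 0 0 0;0 0 0 0 0;0 0 0 0 0;0 0 0 0 0;0 0 0 0 0", newtons=10)

```text
clock: 2.95
tool_pos: [0.6021, -0.1278, 0.2021]
ee_rot: [180.0, -0.0, -0.0]
ft_force: [0.6, 0.2, 4.6]
opening: 0.0172
finger_force: 10.0
```

Request:
step_arm(rows="0 0 0 0 0;0 0 0 0 0;0 0 0 0 0;0 0 0 0 0", newtons=40)

```text
clock: 3.28
tool_pos: [0.6021, -0.1278, 0.2021]
ee_rot: [180.0, -0.1, -0.0]
ft_force: [-0.0, -0.4, 5.1]
opening: 0.0168
finger_force: 40.0
```

```bash
python3 - <<'E'
from h import *
import cv2
s=bot.sense();print(s["clock"],s["tool_pos"],s["ee_rot"],s["ft_force"],s["ft_torque"],s["opening"])
a=bot.get_image("side");b=bot.get_image("top")
cv2.imwrite("pics/m2.png",cv2.resize(a[130:230,310:400],(540,600),interpolation=cv2.INTER_CUBIC))
E
```

```text
3.2833 [ 0.60210907 -0.1277676   0.20211966] [ 1.79982817e+02 -5.37193753e-02 -2.95105426e-02] [-0.03900264 -0.38125357  5.08788105] [0.00145889 0.13604467 0.05833229] 0.016785480083077085
```

View pics/m2.png

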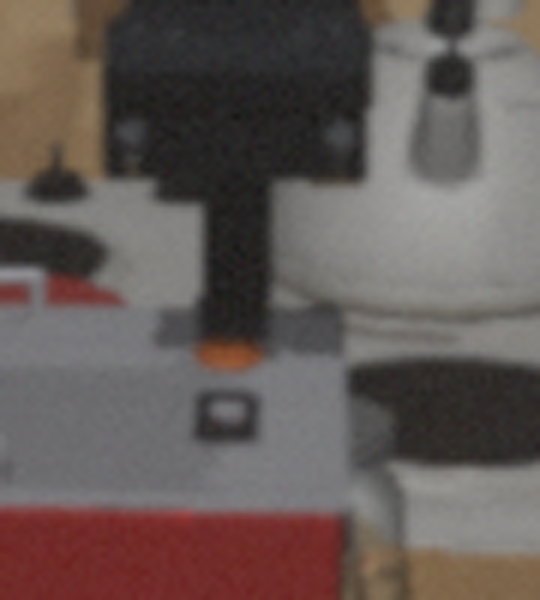

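Request:
step_arm(rows="0 0 0 4 0;0 0 0 10 0;0 0 0 25 0;0 0 0 45 0;0 0 0 65 0;0 0 0 70 0;0 0 0 70 0;0 0 0 70 0")

```text
clock: 4.05
tool_pos: [0.6016, -0.1277, 0.2709]
ee_rot: [-180.0, 0.0, -0.0]
ft_force: [0.8, -0.5, -1.4]
opening: 0.0164
finger_force: 40.0
```

Request:
step_arm(rows="0 0 10 0 0;0 0 25 0 0;0 0 40 0 0;0 0 52 0 0;0 0 56 0 0;0 0 56 0 0;0 0 56 0 0;0 0 56 0 0")

```text
clock: 4.72
tool_pos: [0.6017, -0.0728, 0.2713]
ee_rot: [180.0, 0.0, -0.1]
ft_force: [0.1, -0.1, -0.5]
opening: 0.0164
finger_force: 40.0
```

```bash
python3 - <<'E'
from h import *
import cv2
s=bot.sense();print(s["clock"],s["tool_pos"],s["ee_rot"],s["ft_force"],s["ft_torque"],s["opening"])
a=bot.get_image("side");b=bot.get_image("top")
k=lambda i:cv2.resize(i,None,fx=6,fy=6,interpolation=cv2.INTER_CUBIC)
cv2.imwrite("pics/m3.png",np.hstack([k(a[125:222,325:391]),k(b[225:322,340:405])]))
E
```

```text
4.7167 [ 0.60173763 -0.07283022  0.27132851] [ 1.79966480e+02  1.84940139e-02 -1.02057094e-01] [ 0.14219898 -0.06601826 -0.45749481] [ 0.06088256  0.08845393 -0.02466872] 0.016361446366172854
```

View pics/m3.png

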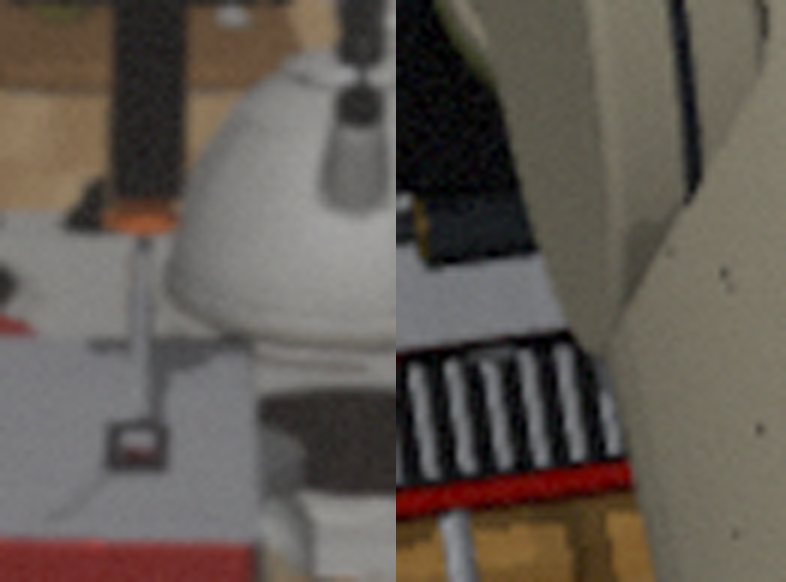

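```bash
cat >> h.py <<'E'
def proj(n,p):
    m=bot.camera_model(n);T=m["pose"];q=T[:3,:3].T@(np.array(p)-T[:3,3]);return m["fx"]*q[0]/q[2]+m["cx"],m["fy"]*q[1]/q[2]+m["cy"]
E
python3 - <<'E'
from h import *
f=lambda p:[ ((proj("side",p)[0]-325+.5)*6-.5), ((proj("side",p)[1]-125+.5)*6-.5)]
for p in [(.6017,-.0728,.2592),(.6017,-.0728,.2072),(.6017,-.0728,.19),(.6117,-.0728,.19),(.6017,-.0628,.19),(.5660,-.0113,.19),(.5648,-.1786,.19)]: print(p,np.round(f(p)))
E
```

```text
(0.6017, -0.0728, 0.2592) [138. 219.]
(0.6017, -0.0728, 0.2072) [134. 389.]
(0.6017, -0.0728, 0.19) [133. 443.]
(0.6117, -0.0728, 0.19) [100. 442.]
(0.6017, -0.0628, 0.19) [133. 454.]
(0.566, -0.0113, 0.19) [256. 521.]
(0.5648, -0.1786, 0.19) [250. 334.]
```

```bash
python3 - <<'E'
from h import *
import cv2
a=np.mean([bot.get_image("side").mean(2) for _ in range(4)],axis=0).astype(int)
print("     ",*range(340,358))
for v in range(158,206): print(v,*a[v,340:358])
E
```

```text
340 341 342 343 344 345 346 347 348 349 350 351 352 353 354 355 356 357
158 39 41 48 60 60 56 53 51 51 51 50 51 52 58 73 87 95 101
159 41 44 52 63 63 61 59 58 56 59 57 57 57 71 87 94 97 102
160 43 48 63 68 67 67 66 63 68 68 68 67 64 70 86 95 98 104
161 41 50 64 73 74 76 78 82 82 86 88 83 75 72 80 92 98 103
162 43 48 61 77 83 90 91 93 94 95 93 92 88 82 86 92 98 106
163 64 66 73 82 91 97 101 97 93 91 96 99 98 94 93 94 99 105
164 104 105 109 113 114 117 114 101 88 88 103 114 116 106 96 97 102 108
165 124 125 126 127 129 126 118 98 82 86 106 122 123 111 99 98 102 109
166 130 130 131 131 128 126 114 95 87 90 109 126 124 110 95 97 105 109
167 131 130 130 130 132 128 114 102 104 106 116 125 121 103 93 97 105 108
168 130 130 131 131 130 127 115 110 115 113 119 122 112 97 93 96 103 108
169 130 131 130 130 131 128 116 110 116 114 117 119 105 91 90 95 102 106
170 130 131 131 131 130 126 114 110 117 114 116 116 101 88 88 94 100 105
171 129 130 131 130 129 126 115 111 116 113 113 113 98 88 94 95 99 103
172 131 128 129 131 129 126 116 111 116 112 113 112 97 88 92 97 98 103
173 129 130 131 131 131 
[... 1585 characters left out ...]
8 111 121 121 123 120
196 122 119 100 72 61 73 81 80 78 77 72 65 77 102 118 121 122 122
197 122 118 97 66 66 90 106 108 105 103 88 65 67 97 118 121 121 121
198 123 118 97 65 70 97 111 114 115 112 94 64 65 98 118 122 123 122
199 123 116 95 63 64 79 87 91 96 94 81 62 69 101 120 123 124 123
200 121 114 92 60 58 62 61 63 66 70 65 58 72 102 119 123 124 122
201 120 110 84 58 51 54 49 48 49 51 53 51 72 101 118 122 123 123
202 121 109 86 61 55 54 52 50 50 51 51 55 77 104 118 123 123 124
203 120 112 96 82 76 78 77 78 77 80 78 82 92 110 120 123 123 122
204 116 111 106 104 105 109 107 109 108 109 109 109 112 117 121 121 123 123
205 112 111 112 116 120 121 120 120 122 120 120 120 121 122 123 122 124 121
```

Request:
step_arm(rows="0 0 1 -6 0;0 0 1 -12 0;0 0 1 -16 0;0 0 1 -18 0;0 0 1 -20 0;0 0 1 -22 0;0 0 1 -24 0;0 0 1 -24 0")

```text
clock: 5.68
tool_pos: [0.6017, -0.0708, 0.2472]
ee_rot: [180.0, 0.0, -0.0]
ft_force: [-1.4, 0.6, -0.7]
opening: 0.0161
finger_force: 40.0
```

Request:
step_arm(rows="0 0 0 -4 0;0 0 0 -7 0;0 0 0 -8 0;0 0 0 -9 0;0 0 0 -9.5 0;0 0 0 -10 0;0 0 0 -10 0")

```text
clock: 6.27
tool_pos: [0.602, -0.0707, 0.238]
ee_rot: [180.0, -0.0, -0.0]
ft_force: [-1.0, -0.5, 2.2]
opening: 0.0164
finger_force: 40.0
```

Request:
step_arm(rows="0 0 0.5 -0.4 0;0 0 1 -0.4 0;0 0 1.5 -0.4 0;0 0 2 -0.4 0;0 0 2.5 -0.4 0;0 0 3 -0.4 0;0 0 3 -0.4 0")

```text
clock: 6.85
tool_pos: [0.6023, -0.069, 0.238]
ee_rot: [179.9, -0.1, -0.1]
ft_force: [0.1, -4.1, 5.0]
opening: 0.0162
finger_force: 40.0
```

Request:
step_arm(rows="0 0 0.5 0.3 0;0 0 1 0.3 0;0 0 1.5 0.3 0;0 0 2 0.3 0;0 0 2 0.3 0")

```text
clock: 7.27
tool_pos: [0.6021, -0.0662, 0.2379]
ee_rot: [179.9, -0.1, -0.1]
ft_force: [-0.2, -5.0, 5.9]
opening: 0.0163
finger_force: 40.0
```

Request:
step_arm(rows="0 0 0.5 0.4 0;0 0 1 0.4 0;0 0 1.5 0.4 0;0 0 2 0.4 0;0 0 2.5 0.4 0;0 0 2.5 0.4 0")

```text
clock: 7.77
tool_pos: [0.6019, -0.0632, 0.2379]
ee_rot: [180.0, -0.0, -0.0]
ft_force: [0.9, -3.8, 3.8]
opening: 0.0164
finger_force: 40.0
```

Request:
step_arm(rows="0 0 0.5 0 0;0 0 1 0 0;0 0 1.5 0 0;0 0 2 0 0;0 0 2 0 0")

```text
clock: 8.18
tool_pos: [0.6018, -0.0611, 0.2379]
ee_rot: [180.0, -0.0, -0.0]
ft_force: [-0.4, -4.0, 5.0]
opening: 0.0161
finger_force: 40.0
```

Request:
step_arm(rows="0 0 0.5 0.2 0;0 0 1 0.2 0;0 0 1.5 0.2 0;0 0 1.5 0.2 0")

```text
clock: 8.52
tool_pos: [0.6019, -0.0604, 0.2379]
ee_rot: [179.9, -0.0, -0.1]
ft_force: [0.7, -4.9, 3.5]
opening: 0.016
finger_force: 40.0
```

Request:
step_arm(rows="0 0 -1 2 0;0 0 -4 2.5 0;0 0 -7 2.5 0;0 0 -10 2.5 0;0 0 -10 2.5 0;0 0 -10 0.6 0;0 0 -10 -0.4 0;0 0 -10 -0.4 0")

```text
clock: 9.18
tool_pos: [0.6021, -0.0694, 0.2381]
ee_rot: [-180.0, -0.0, -0.0]
ft_force: [0.3, -0.6, 2.6]
opening: 0.0164
finger_force: 40.0
```

Request:
step_arm(rows="0 0 -0.5 0 0;0 0 -1 0 0;0 0 -1.5 0 0;0 0 -2 0 0;0 0 -2.5 0 0;0 0 -3 0 0;0 0 -3 0 0")

```text
clock: 9.77
tool_pos: [0.602, -0.0722, 0.238]
ee_rot: [-180.0, -0.0, -0.0]
ft_force: [-0.9, 3.9, 5.9]
opening: 0.0163
finger_force: 40.0
```

Request:
step_arm(rows="0 0 -0.5 0.3 0;0 0 -1 0.3 0;0 0 -1.5 0.3 0;0 0 -2 0.3 0;0 0 -2.5 0.3 0;0 0 -2.5 0.3 0")

```text
clock: 10.27
tool_pos: [0.6019, -0.0753, 0.238]
ee_rot: [180.0, -0.0, -0.0]
ft_force: [-0.1, 2.7, 3.9]
opening: 0.0165
finger_force: 40.0
```

Request:
step_arm(rows="0 0 -0.5 0 0;0 0 -1 0 0;0 0 -1.5 0 0;0 0 -2 0 0;0 0 -2.5 0 0;0 0 -2.5 0 0")

```text
clock: 10.77
tool_pos: [0.6018, -0.078, 0.238]
ee_rot: [180.0, -0.0, -0.0]
ft_force: [0.8, 2.0, 4.0]
opening: 0.0166
finger_force: 40.0
```

Request:
step_arm(rows="0 0 -0.5 0 0;0 0 -1 0 0;0 0 -1.5 0 0;0 0 -2 0 0;0 0 -2.5 0 0;0 0 -2.5 0 0")

```text
clock: 11.27
tool_pos: [0.6015, -0.0811, 0.2375]
ee_rot: [179.9, 0.1, -0.1]
ft_force: [0.1, -0.5, -0.6]
opening: 0.0165
finger_force: 40.0
```

Request:
step_arm(rows="0 0 0 -0.5 0;0 0 0 -1 0;0 0 0 -1.5 0;0 0 0 -2 0;0 0 0 -2.5 0;0 0 0 -2.5 0")

```text
clock: 11.77
tool_pos: [0.6018, -0.0804, 0.2353]
ee_rot: [180.0, 0.0, -0.0]
ft_force: [0.0, -0.0, -0.9]
opening: 0.0163
finger_force: 40.0
```

Request:
step_arm(rows="0 0 -0.3 -0.7 0;0 0 -0.3 -1.4 0;0 0 -0.3 -2.1 0;0 0 -0.3 -2.8 0;0 0 -0.3 -3.5 0;0 0 -0.3 -4.2 0;0 0 -0.3 -4.2 0")

```text
clock: 12.35
tool_pos: [0.6022, -0.0805, 0.2321]
ee_rot: [180.0, -0.1, -0.0]
ft_force: [-1.5, -0.1, 4.9]
opening: 0.0163
finger_force: 40.0
```

Request:
step_arm(rows="0 0 0 -0.7 0;0 0 0 -1.4 0;0 0 0 -2.1 0;0 0 0 -2.8 0;0 0 0 -3.5 0;0 0 0 -4.2 0;0 0 0 -4.2 0")

```text
clock: 12.93
tool_pos: [0.6024, -0.0805, 0.2285]
ee_rot: [180.0, -0.1, -0.0]
ft_force: [-0.8, 0.6, 7.5]
opening: 0.0166
finger_force: 40.0
```

Request:
step_arm(rows="0 0 0 -0.6 0;0 0 0 -1.2 0;0 0 0 -1.8 0;0 0 0 -2.2 0;0 0 0 -2.2 0;0 0 0 -2.2 0")

```text
clock: 13.43
tool_pos: [0.6023, -0.0805, 0.226]
ee_rot: [180.0, -0.1, -0.0]
ft_force: [-1.5, -1.2, 6.7]
opening: 0.0164
finger_force: 40.0
```

```bash
cat > hd.py <<'E'
from h import *
import cv2
a=cv2.imread("pics/top0.png").astype(int);b=bot.get_image("top").astype(int)
d=np.abs(a-b).sum(2)[310:365,340:410]>60
print("changed px near handle",d.sum())
# bar rows at columns of the handle: brightness profile
for u in (365,372,380): print(u,b[315:360,u].mean(1).astype(int))
E
python3 hd.py
```

```text
changed px near handle 1438
365 [ 33  32  44  48  53  65  76  74  78  84  88  84  85  84  83  88  93  93
  92  85  89 106 116 116 102  91  84  80  93 103 112 111 108 107 110 111
 114 113 116 115 116 113 116 116 109]
372 [ 39  48  50  51  51  51  48  47  48  50  44  41  48  49  53  59  59  57
  57  76 104 116 118 102  77  70  85  94 103 108 107 108 106 106 110 114
 115 111 116 114 114 112 113 113 111]
380 [ 49  55  56  75  86  86  91  95  94  95  95  94  96  95 100  95  90  87
  87 106 119 117  96  69  58  77  88 100 108 107 108 107 112 113 113 117
 117 115 110 111 109 114 112 113 113]
```

Request:
step_arm(rows="0 0 0 2 0;0 0 0 6 0;0 0 0 12 0;0 0 0 20 0;0 0 0 30 0;0 0 0 42 0;0 0 0 52 0;0 0 0 52 0")

```text
clock: 14.15
tool_pos: [0.6028, -0.0804, 0.2799]
ee_rot: [180.0, -0.2, -0.0]
ft_force: [-0.5, -0.5, -0.0]
opening: 0.0162
finger_force: 40.0
```

```bash
python3 - <<'E'
from h import *
import cv2
s=bot.sense();print(s["clock"],s["tool_pos"],s["ee_rot"],s["ft_force"],s["opening"])
b=bot.get_image("top").astype(int)
for u in (365,372,380): print(u,b[325:350,u].mean(1).astype(int))
a=np.mean([bot.get_image("side").mean(2) for _ in range(2)],axis=0).astype(int)
for v in list(range(158,196,2)): print(v,*a[v,340:358])
for z in (.2635,.2115): 
    p=[s["tool_pos"][0],s["tool_pos"][1],s["tool_pos"][2]-.0121-(0 if z>.25 else .052)];print(p,proj("side",p))
for x in(.4705,.466):print(proj("top",(x,-.095,.045)))
E
```

```text
14.15 [ 0.60281838 -0.08041233  0.27993076] [ 1.79976482e+02 -2.21985392e-01 -2.63231413e-02] [-0.50892137 -0.50473544 -0.01445946] 0.01623593270890445
365 [ 82  83  82  84  81  79  81  83  84  88  92  92  83  84 104 116 116  98
  92  99 108 108 108 106 106]
372 [ 45  46  49  48  47  46  47  44  51  50  61  67  77 105 116 117  99  91
 100 105 106 106 108 105 110]
380 [ 93  95  93  93  95  96  89  83  87  92  83  87 104 118 111  96  70  62
  86 107 106 106 108 108 112]
158 37 41 60 76 87 96 94 91 90 89 93 94 92 95 97 97 98 101
160 41 44 41 53 78 100 101 88 80 88 100 112 114 114 108 101 99 103
162 39 42 42 45 51 66 88 104 109 109 113 123 124 114 103 97 99 105
164 105 103 108 110 113 114 109 111 118 113 118 125 126 114 99 97 100 110
166 128 129 131 130 131 128 121 116 118 118 122 129 126 109 97 98 105 108
168 129 131 132 130 131 128 121 118 119 119 121 125 112 95 92 96 103 108
170 130 131 132 131 131 128 119 116 117 114 120 118 99 86 88 93 101 104
172 129 130 132 130 130 126 119 114 117 115 117 113 97 89 93 97 97 103
174 129 130 130 130 130 126 118 115 116 112 114 115 106 90 85 89 99 10
[... 490 characters left out ...]
108 117 119 120 122
190 124 122 123 122 121 118 116 118 114 101 87 97 111 117 121 121 122 121
192 123 122 123 123 125 124 123 117 104 86 87 104 118 123 123 122 122 122
194 122 122 119 117 115 114 114 113 107 104 104 110 116 119 120 121 122 122
[np.float64(0.6028183824401424), np.float64(-0.08041232557197295), np.float64(0.26783076148407065)] (np.float64(347.0857393078354), np.float64(155.08767566438567))
[np.float64(0.6028183824401424), np.float64(-0.08041232557197295), np.float64(0.21583076148407065)] (np.float64(346.50363047842166), np.float64(183.37527561302917))
(np.float64(375.4265849748845), np.float64(337.16484535331415))
(np.float64(375.80455244010295), np.float64(339.5308354197807))
```

Request:
step_arm(rows="0 0 -10 0 0;0 0 -22 0 0;0 0 -34 0 0;0 0 -44 0 0;0 0 -47.4 0 0;0 0 -47.4 0 0;0 0 -47.4 0 0;0 0 -47.4 0 0")

```text
clock: 14.97
tool_pos: [0.6019, -0.1272, 0.2769]
ee_rot: [-180.0, -0.0, 0.0]
ft_force: [0.0, 0.9, 0.0]
opening: 0.0161
finger_force: 40.0
```

Request:
step_arm(rows="0 0 0 -5 0;0 0 0 -10 0;0 0 0 -10 0;0 0 0 -10 0")

```text
clock: 15.3
tool_pos: [0.6015, -0.1276, 0.2663]
ee_rot: [-180.0, 0.1, -0.0]
ft_force: [0.2, 0.6, -0.5]
opening: 0.0164
finger_force: 40.0
```

Request:
step_arm(rows="0 0 -0.2 -4 0;0 0 -0.2 -8 0;0 0 -0.2 -11 0;0 0 -0.2 -13 0;0 0 -0.2 -15 0;0 0 -0.2 -17 0;0 0 -0.2 -19 0;0 0 -0.2 -19 0")

```text
clock: 15.97
tool_pos: [0.6016, -0.1281, 0.2474]
ee_rot: [-180.0, 0.0, -0.0]
ft_force: [-0.1, 0.1, -0.2]
opening: 0.0167
finger_force: 40.0
```

In the hole, with no contact. I'll lower it until it is seated.

Request:
step_arm(rows="0 0 0 -10 0;0 0 0 -20 0;0 0 0 -30 0;0 0 0 -38 0;0 0 0 -42 0;0 0 0 -44 0;0 0 0 -44.5 0;0 0 0 -44.5 0")

```text
clock: 16.63
tool_pos: [0.6019, -0.1281, 0.2035]
ee_rot: [180.0, -0.0, -0.0]
ft_force: [0.3, -0.1, -0.7]
opening: 0.0165
finger_force: 40.0
```

Request:
step_arm(rows="0 0 0 -0.5 0;0 0 0 -1 0;0 0 0 -1.5 0;0 0 0 -2 0;0 0 0 -2 0")

```text
clock: 17.05
tool_pos: [0.602, -0.1281, 0.2021]
ee_rot: [180.0, -0.1, -0.0]
ft_force: [-2.5, 1.1, 4.3]
opening: 0.0167
finger_force: 40.0
```

Request:
step_arm(rows="22 0 0 0.8 0;30 0 0 0.8 0;40 0 0 0.8 0;45 0 0 0.8 0;45 0 0 0.8 0;45 0 0 0.8 0")

```text
clock: 17.55
tool_pos: [0.6018, -0.1281, 0.2021]
ee_rot: [180.0, 0.0, -0.0]
ft_force: [-1.0, 0.4, -0.3]
opening: 0.0376
finger_force: 0.0
```

Request:
step_arm(rows="45 0 0 5 0;45 0 0 20 0;45 0 0 50 0;45 0 0 80 0;45 0 0 90 0;45 0 0 90 0")

```text
clock: 18.05
tool_pos: [0.6031, -0.1281, 0.2959]
ee_rot: [179.9, -0.3, -0.0]
ft_force: [0.4, 0.7, 0.4]
opening: 0.0393
finger_force: 0.0
```

Request:
step_arm(rows="20 -30 8 0 0;0 -65 16 0 0;0 -100 24 0 0;0 -140 32 0 0;0 -180 32 0 0;0 -200 32 0 0;0 -200 32 0 0;0 -200 32 0 0")

```text
clock: 18.72
tool_pos: [0.4011, -0.0964, 0.2919]
ee_rot: [179.9, -0.0, -0.1]
ft_force: [0.4, 0.4, -0.6]
opening: 0.0016
finger_force: 0.0
```

```bash
python3 - <<'E'
from h import *
import cv2
s=bot.sense();print(s["clock"],s["tool_pos"],s["ee_rot"],s["ft_force"],s["opening"])
a=bot.get_image("side");b=bot.get_image("top")
k=lambda i:cv2.resize(i,None,fx=3,fy=3,interpolation=cv2.INTER_CUBIC)
cv2.imwrite("pics/m4.png",np.hstack([k(a[130:320,320:440]),k(b[190:380,310:445])]))
E
```

```text
18.7167 [ 0.40107095 -0.09639903  0.29192936] [ 1.79942146e+02 -2.22992220e-02 -9.14099234e-02] [ 0.3810529   0.36660411 -0.56836247] 0.001635133926194372
```

View pics/m4.png

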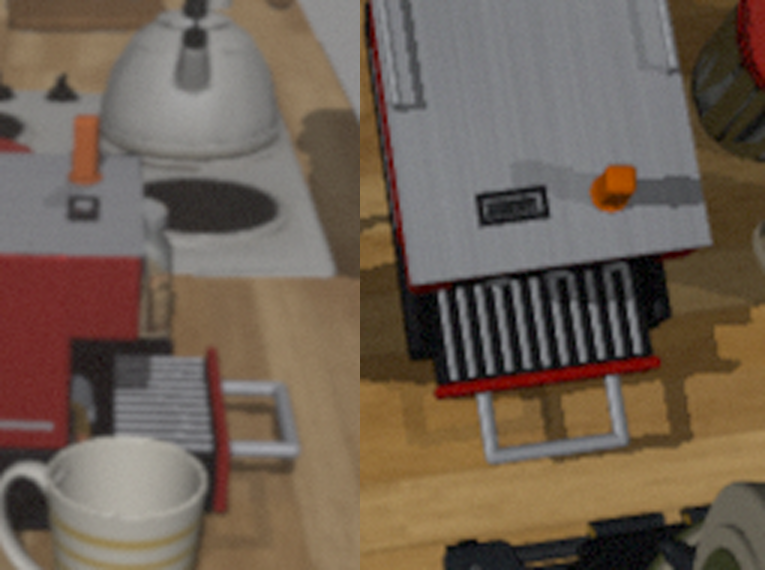

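```bash
python3 - <<'E'
from h import *
for z in (.04,.06,.08,.1): print(z,ray("top",372.3,315.7,z),ray("side",320+222/3,130+450/3,z))
print(ray("top",375.7,338.7,.045))
E
```

```text
0.04 [ 0.51187627 -0.09619249  0.04      ] [ 0.51001791 -0.04472467  0.04      ]
0.06 [ 0.5110192  -0.09374387  0.06      ] [ 0.51360067 -0.00923724  0.06      ]
0.08 [ 0.51016213 -0.09129525  0.08      ] [0.51718343 0.0262502  0.08      ]
0.1 [ 0.50930507 -0.08884664  0.1       ] [0.52076618 0.06173763 0.1       ]
[ 0.46757181 -0.09505354  0.045     ]
```

Request:
step_arm(rows="0 30 0 0 0;0 60 0 -30 0;0 85 0 -65 0;0 89 0 -100 0;0 89 0 -130 0;0 89 0 -150 0;0 89 0 -160 0;0 89 0 -160 0")

```text
clock: 19.48
tool_pos: [0.4899, -0.0956, 0.1295]
ee_rot: [-179.9, 0.3, 0.0]
ft_force: [0.4, 0.4, -0.3]
opening: 0.0006
finger_force: 0.0
```

Request:
step_arm(rows="0 0 0 -20 0;0 0 0 -40 0;0 0 0 -55 0;0 0 0 -60 0;0 0 0 -66 0;0 0 0 -66 0")

```text
clock: 19.98
tool_pos: [0.4913, -0.0961, 0.0664]
ee_rot: [-180.0, -0.0, -0.0]
ft_force: [-0.2, 0.1, -0.3]
opening: 0.0005
finger_force: 0.0
```

Request:
step_arm(rows="0 0 0 -8 0;0 0 0 -16 0;0 0 0 -24 0;0 0 0 -32 0;0 0 0 -40 0;0 0 0 -40 0;0 0 0 -40 0")

```text
clock: 20.57
tool_pos: [0.4904, -0.096, 0.0256]
ee_rot: [-180.0, 0.1, -0.0]
ft_force: [-1.2, 0.6, 0.7]
opening: 0.0006
finger_force: 0.0
```

Request:
step_arm(rows="0 -3 0 0 0;0 -7 0 0 0;0 -12 0 0 0;0 -17 0 0 0;0 -22 0 0 0;0 -27 0 0 0;0 -31 0 0 0;0 -34 0 0 0")

```text
clock: 21.23
tool_pos: [0.4565, -0.0961, 0.0264]
ee_rot: [180.0, -0.0, -0.0]
ft_force: [2.7, 1.6, 0.7]
opening: 0.0005
finger_force: 1.2
```

Request:
step_arm(rows="0 -2 0 0 0;0 -4 0 0 0;0 -6 0 0 0;0 -8 0 0 0;0 -10 0 0 0;0 -10 0 0 0")

```text
clock: 21.73
tool_pos: [0.4464, -0.0963, 0.0261]
ee_rot: [180.0, 0.0, -0.0]
ft_force: [0.6, -0.4, -0.0]
opening: 0.0003
finger_force: 0.6
```

Request:
step_arm(rows="0 -1 0 0 0;0 -2 0 0 0;0 -3 0 0 0;0 -4 0 0 0;0 -5 0 0 0;0 -5 0 0 0")

```text
clock: 22.23
tool_pos: [0.4455, -0.0962, 0.0268]
ee_rot: [180.0, -0.5, -0.0]
ft_force: [18.2, -1.3, -14.3]
opening: 0.0004
finger_force: 9.3
```

Request:
step_arm(rows="0 2 0 0 0;0 5 0 0 0;0 9 0 0 0;0 12 0 0 0;0 12 0 0 0;0 12 0 0 0")

```text
clock: 22.73
tool_pos: [0.4535, -0.0961, 0.0259]
ee_rot: [-180.0, 0.0, -0.0]
ft_force: [-0.1, -0.2, 0.3]
opening: 0.0004
finger_force: 0.0
```

Request:
step_arm(rows="0 0 0 10 0;0 0 0 25 0;0 0 0 50 0;0 0 0 85 0;0 0 0 125 0;0 0 0 165 0;0 0 0 190 0;0 0 0 190 0")

```text
clock: 23.4
tool_pos: [0.4561, -0.0963, 0.2227]
ee_rot: [179.9, -0.5, -0.0]
ft_force: [-0.0, 0.0, 0.4]
opening: 0.0006
finger_force: 0.0
```

Request:
step_arm(rows="0 -10 -30 20 0;0 -30 -65 40 0;0 -50 -100 40 0;0 -60 -140 40 0;0 -70 -180 40 0;0 -75 -215 40 0;0 -75 -215 40 0;0 -75 -215 40 0")

```text
clock: 24.07
tool_pos: [0.3776, -0.3126, 0.2561]
ee_rot: [-180.0, 0.0, -0.2]
ft_force: [1.0, 0.5, -0.5]
opening: 0.0006
finger_force: 0.0
```

```bash
python3 - <<'E'
from h import *
import cv2
s=bot.sense();print(s["clock"],s["tool_pos"],s["ft_force"])
a=bot.get_image("side");b=bot.get_image("top")
k=lambda i:cv2.resize(i,None,fx=2.4,fy=2.4,interpolation=cv2.INTER_CUBIC)
cv2.imwrite("pics/m5.png",np.hstack([k(a[130:360,300:440]),k(b[150:380,310:500])]))
for x in(.428,.43,.434): print(x,(np.array(proj("top",(x,-.095,.045)))-[310,150])*2.4)
E
```

```text
24.0667 [ 0.37758013 -0.31256485  0.25612899] [ 0.96668258  0.46806218 -0.45093093]
0.428 [165.66435719 503.28352012]
0.43 [165.25403726 500.71501101]
0.434 [164.43450439 495.58492226]
```

View pics/m5.png

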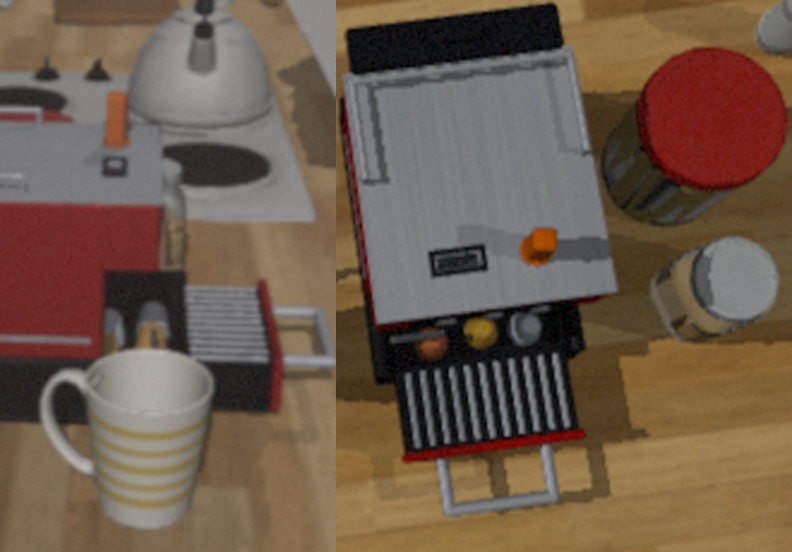

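```bash
python3 -c "
from workcell import bot
print(bot.hand_in())"
```

```text
the job is handed in; nothing more can be done
None
```

The job is done and handed in at about 24 s: the catch is released, the pin stands upright in its hole, and the drawer is pulled out to its 60 mm stop. The last picture shows the mug, tin and honey jar where they were.

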